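# Open the reference-weight strongbox by its combination

## Robot

A 7-joint arm with a two-finger parallel gripper is mounted at the origin on the work surface. World frame = base frame: x ahead of the robot, y to its left, z up, the work surface at z = 0. Lengths are in m, angles in rad, forces in N, time in s.
With the tool pointing down it reaches from about 0.425 to 0.875 m from the base axis. Payload 4.7 kg.
Tool frame: the origin (TCP) lies between the finger pads; the fingertips stand 14 mm ahead of it and the grasp point (between the pads) lies 5 mm behind it; z points along the fingers, y is the line along which they close (so a half turn about z gives the same grasp; the last joint's range is limited). The gripper opens to 87 mm and grips with 3 to 60 N. Pads are 19 mm wide; open, the fingers measure 117 mm over their backs; the gripper's body (75 mm by 190 mm) begins 51 mm behind the grasp point.
Start: joints at [1.219, 0.321, -0.07, 1.45, 0.023, 1.371, -0.057], TCP at [0.232, -0.607, 0.237] pointing down, gripper open.
Joint ranges: [-2.86, 2.86], [-0.3, 2.09], [-1.38, 1.24], [0.06, 2.45], [-1.56, 4.7], [0.09, 2.05], [-2.69, 2.69]. Speed limits (rad/s): [2.57, 2.57, 3.14, 3.14, 3.14, 3.14, 3.14].

## Interface

Orientations are given as a rotation vector (axis times angle).
In Python, from bench import get_state, get_image, camera_params, close_job gives the robot as it stands. The module is installed in compiled form; this text tells all that it offers.
- The arm moves only by the tool arm_command, never from a script. Its argument "motion" is a list of rows, each a list of 5 numbers: the finger opening in mm, from 0 to 87, then the shift along the tool's x, y, z in mm, then the turn about the tool's z in degrees. In form: [[gripper, x, y, z, spin], ...]. A call has 1 to 5 rows; each row is the pose to reach, as a shift and turn from the pose commanded when the call began, along the tool's axes at that moment; what a row does not reach only later rows make up. A row lasts 1/12 s, in which the tool goes at most 41.7 mm and 7.16 degrees, less where a joint would pass 70% of its speed; a pose out of reach is approached as far as the arm can. A call with a gripper value outside its range is refused whole. The fingers move at their own pace and stop on an object; "newtons" is the grip in N (left out, the last holds). Time passes only in rows, so rows that repeat a pose let the fingers close. It gives the time, the measured TCP pose, the force, the opening and the grip force at its end, in the units of the state.
- get_state(): the state, without advancing time (a new reading comes with each control period).
- get_image(name): name is "scene" or "top" or "wrist"; returns (picture, depth): 384x512x3 uint8, red, green, blue; 384x512 float32, m along the optical axis (not along the pixel's ray), 0 where there is no reading.
- camera_params(name): a dict with "intrinsics" (3x3 intrinsics, pixels), "extrinsics" (4x4, takes a point from camera to world coordinates). Camera axes: x right, y down, z forward; pixel columns grow to the right and rows downward; lengths in m; the calibration is good to about 2 mm. A picture is of the moment at which its call begins: read the wrist's pose just before it. camera_params takes no time and is no camera call; for the wrist camera it gives the pose at the moment of the call.
- close_job(): hands the job in; it is judged then, once.
The state is a dict: "time": time; "joint_positions": joint angles; "qd": joint speeds; "joint_torque": joint torques, N m; "position": TCP position; "tool_rot": TCP orientation; "ft_force": force on the tool from outside, world axes, zero at the start; "torque": the same for the moment, N m; "grip_width": opening from 0.0 (shut) to 1.0 (fully open); "grip_force": force on a finger pad.
Only numpy, scipy, OpenCV 4.12 (cv2) and the standard library are available. Lean on these libraries where they do the work, as an engineer would, in place of code of your own. Each camera call takes 0.05 s, during which the arm holds its last target. There are 200 camera calls.

## Task

Open the strongbox in which the lab keeps its reference weights: dial its combination without running past a number (left to 15, right to 95, then left to 5), turn the T-handle clockwise as far as it goes to draw the bolts, and raise the lid to half-way or more so that it stays open by itself. Leave the cups, the bottle and the tin beside it as they are.

Things in the scene. Friction and masses are not known exactly. Their poses are not given: they have to be found in the camera images.
- strongbox: Grey steel top-opening strongbox bolted to the bench: 260 mm front to back (its x axis, from front to hinge side), 340 mm wide (its y axis, to its left), 135 mm high under a 12 mm lid plate whose upper face is 147 mm above the bench when shut. Origin: centre of the underside, on the bench. Place and yaw vary. On the lid, side by side: the dial (in the box's frame at x -40, y +72 mm) and the T-handle (x -40, y -78 mm).
- dial_knob (a point): Centre of the top of the dial's knob, on the dial's upright axis, 186 mm above the bench with the lid shut; turns with the dial. The knob is a round knurled aluminium grip, 44 mm in diameter, standing 28 mm above a flat black disc of 80 mm (disc face 158 mm above the bench). The point's x axis points to the dial's zero mark.
- dial (a joint): Angle of the combination dial in rad, positive to the left (counter-clockwise from above); starts between 83 and 96. 100 divisions: number = 100 x angle / (2 pi), so 15 is 0.942, 95 is -0.314, 5 is 0.314. Meet each number within 2 divisions; no extra whole turns. Turns without end (0.06 N m friction) and stays where left, so it may be regripped. After an overrun, turn right to 75 and begin again.
- dial_index (a point): Small black index mark on the steel ring round the dial, 44.5 mm from the dial's axis towards the hinge (box's +x), where the number is read. The black disc has white ticks every 5 numbers, longer ones every 10; zero is the broad long tick, and a black line on the knob's top points to it. Numbers rise clockwise round the face, so turning left raises the number read.
- handle (a joint): Angle of the T-handle in rad, positive clockwise from above: 0 locked (bar along the box's x), 1.45 bolts fully drawn (bar nearly along the box's y). Blocked at about 0.2 unless the combination has been dialled. It stays where it is left (0.12 N m friction, plus that of the bolts).
- handle_grip (a point): Middle of the T-handle's bar, on the handle's turning axis, 197 mm above the bench with the lid shut (50 mm above the lid plate). The bar is a round steel rod, 14 mm thick, 110 mm long, along the point's x axis, on a 12 mm round stem at its middle. As the lid rises the stem leans over: fingers that hold the bar beside the stem (about 30 mm off) let the bar turn between them, fingers astride the stem do not.
- lid (a joint): Opening of the lid in rad: 0 shut, 1.5 fully open (upright); half-way is 0.75. Hinged along the box's far top edge (parallel to its y axis), the near edge rises. Held shut by the bolts. A counterbalance spring and a stiff hinge make it stay where it is left; raising it by the T-handle takes about 2 to 6 N.
- lid_hinge (a point): Middle of the lid's hinge line, which runs along the box's y axis, 135 mm above the bench and 130 mm behind the box's centre; the T-handle's bar lies 170 mm in front of it and 62 mm above it when shut. The point turns with the lid.
- cup_a: Clear plastic drinking cup, used and empty, 76 mm across the rim, 90 mm high, standing beside the strongbox's left side near its front. A bystander. Origin: centre of its underside.
- cup_b: The same kind of cup, standing beside the strongbox's left side further back. A bystander. Origin: centre of its underside.
- wash_bottle: White plastic bottle, 60 mm in diameter, 165 mm high, standing beside the strongbox's right side near its front. A bystander. Origin: centre of its underside.
- tin: Round aluminium sample tin with lid, 75 mm in diameter, 42 mm high, beside the strongbox's right side further back. A bystander. Origin: centre of its underside.

How it is judged:
On the way, in this order (a step that is already met when the one before it is completed fails the run):
1. the dial stands at 15 (within 3.5 divisions) (value of joint dial between 0.722 and 1.162 rad), for 0.1 s.
2. the dial, turned right, stands at 95 (within 3.5 divisions) (value of joint dial between -0.534 and -0.094 rad), for 0.1 s.
3. the dial, turned left, stands at 5 (within 3.5 divisions) (value of joint dial between 0.094 and 0.534 rad), for 0.1 s.
4. the T-handle has been turned clockwise and the bolts are drawn (value of joint handle above 1.2 rad), for 0.1 s.
5. the lid has been raised (value of joint lid above 0.68 rad), for 0.1 s.
At the end, for the whole second after the job is handed in: The lid stands at rest at half-way or more (joint above 0.68 rad) and the T-handle is still turned to the open side (above 1.0 rad), so the bolts are drawn (value of joint lid above 0.68 rad and velocity of joint lid between -0.05 and 0.05 rad/s and value of joint handle above 1 rad); the robot touches nothing.
It fails at once if a cup is shifted by more than 30 mm or tipped over ((distance of cup_a from where it was at the start of the episode above 0.03 m or angle between cup_a's own z axis and vertical above 0.5 rad) or (distance of cup_b from where it was at the start of the episode above 0.03 m or angle between cup_b's own z axis and vertical above 0.5 rad)).
It fails at once if the wash bottle is disturbed: shifted by more than 30 mm or tipped over (distance of wash_bottle from where it was at the start of the episode above 0.03 m or angle between wash_bottle's own z axis and vertical above 0.5 rad).
It fails at once if the tin is disturbed: shifted by more than 30 mm or tipped over (distance of tin from where it was at the start of the episode above 0.03 m or angle between tin's own z axis and vertical above 0.5 rad).
It also fails if it takes over 51 s, if anything falls off the work surface, if the arm or the gripper's body presses on something with over 40 N, if the wrist force passes 120 N, or if a joint passes its speed limit or range.

## Working session

There is one attempt and no reset: what is moved stays moved. The work goes in short steps, Python scripts to look and compute and a tool call to move; the robot and the scene stay as the last step left them, time stands still between calls to the robot, and variables do not carry over. Pictures are saved under pics/ and viewed, at most 10 in all, crops included, and the job is handed in when it is done.

Besides the shell and the picture viewer there is one more tool, called as name([rows], argument=value, ...), one row to a line, values as JSON. arm_command: Moves the arm, as the interface text tells. Its arguments: {"type":"object","properties":{"motion":{"type":"array"},"newtons":{"type":"number"}},"required":["motion"]}

```bash
mkdir -p pics
cat > h.py <<'E'
import numpy as np, cv2
from bench import *
from scipy.spatial.transform import Rotation as R
def snap(n,f=None):
    p=camera_params(n); im,d=get_image(n)
    if f: cv2.imwrite('pics/'+f,im[:,:,::-1])
    return im,d,np.array(p['intrinsics']),np.array(p['extrinsics'])
def ray(u,v,K,E,z):
    r=E[:3,:3]@np.linalg.inv(K)@np.array([u,v,1.]); o=E[:3,3]
    return o+r*(z-o[2])/r[2]
def proj(P,K,E):
    c=E[:3,:3].T@(np.array(P)-E[:3,3]); q=K@c; return q[:2]/q[2]
def st():
    s=get_state(); print({k:np.round(s[k],3) for k in ('time','position','tool_rot','ft_force','grip_width','grip_force','joint_positions')}); print(R.from_rotvec(s['tool_rot']).as_matrix().round(3)); return s
E
python3 - <<'E'
from h import *
st()
a=snap('top','top1.png'); b=snap('scene','scene1.png')
print(a[2],a[3]); print(b[3])
np.savez('t1.npz',im=a[0],d=a[1],K=a[2],E=a[3])
E
```

```text
{'time': np.float64(0.0), 'position': array([ 0.232, -0.607,  0.235]), 'tool_rot': array([-3.087e+00, -5.710e-01,  1.000e-03]), 'ft_force': array([-0.272, -0.477, -0.026]), 'grip_width': np.float64(0.998), 'grip_force': np.float64(0.0), 'joint_positions': array([ 1.219,  0.322, -0.07 ,  1.452,  0.023,  1.371, -0.057])}
[[ 0.934  0.358 -0.001]
 [ 0.358 -0.934  0.002]
 [-0.    -0.002 -1.   ]]
[[483.34698702   0.         260.1042088 ]
 [  0.         483.34698702 198.47446128]
 [  0.           0.           1.        ]] [[-0.00535641 -0.984939    0.17281918  0.35585684]
 [-0.99970669  0.00935624  0.0223383   0.00630734]
 [-0.02361881 -0.17264884 -0.98470022  1.42814365]
 [ 0.          0.          0.          1.        ]]
[[-0.84387293 -0.33144668  0.42192602  0.18348333]
 [-0.5364652   0.50782486 -0.6740319   0.64792205]
 [ 0.00914111 -0.79514591 -0.60634926  0.69359726]
 [ 0.          0.          0.          1.        ]]
```

View pics/top1.png

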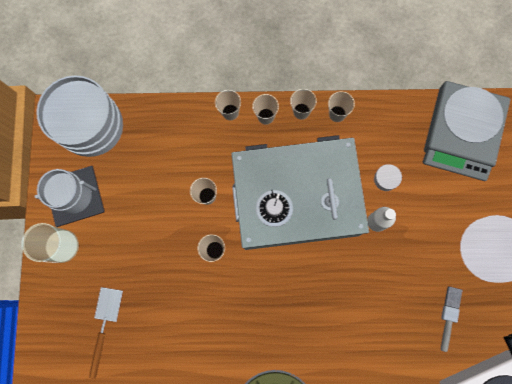

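View pics/scene1.png

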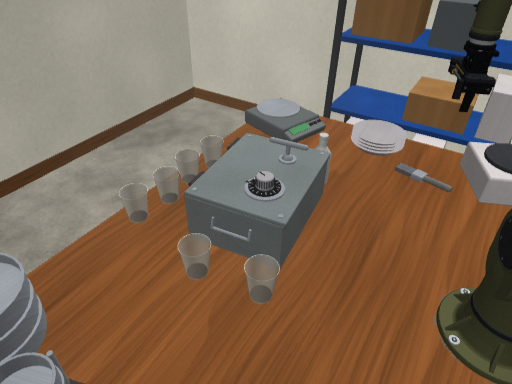

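```bash
cat > m.py <<'E'
from h import *
z=np.load('t1.npz'); im,d,K,E=z['im'],z['d'],z['K'],z['E']
g=im.astype(int)
# dial: height map from depth
v,u=np.mgrid[:384,:512]
P=np.stack([(u-K[0,2])/K[0,0]*d,(v-K[1,2])/K[1,1]*d,d],-1)@E[:3,:3].T+E[:3,3]
roi=(u>225)&(u<375)&(v>130)&(v<255)
lid=roi&(abs(P[...,2]-.147)<.008)
c=cv2.findContours(lid.astype(np.uint8),cv2.RETR_EXTERNAL,2)[0]; c=max(c,key=cv2.contourArea)[:,0]
W=np.array([ray(a,b,K,E,.147)[:2] for a,b in c]).astype(np.float32)
print('rect',cv2.minAreaRect(W)); 
for n,lo,hi in (('knob',.178,.190),('bar',.193,.21)):
    m=roi&(P[...,2]>lo)&(P[...,2]<hi)
    n_,l,s,ce=cv2.connectedComponentsWithStats(m.astype(np.uint8))
    for i in range(1,n_):
        if s[i,4]>25:
            q=P[l==i]; w,V=np.linalg.eigh(np.cov(q[:,:2].T)); print(n,s[i],ce[i].round(1),q.mean(0).round(4),'ray',ray(*ce[i],K,E,.186 if n=='knob' else .204).round(4),V[:,1].round(3))
big=cv2.resize(im[165:250,230:350],None,fx=6,fy=6,interpolation=cv2.INTER_CUBIC); cv2.imwrite('pics/crop1.png',big[:,:,::-1])
E
python3 m.py
```

```text
rect ((0.604590892791748, -0.06866097450256348), (0.27634167671203613, 0.3389089107513428), 6.487916946411133)
knob [266 198  18  17 230] [274.2 206. ] [ 0.5539 -0.002   0.1848] ray [ 0.5537 -0.002   0.186 ] [-0.995  0.103]
bar [327 178  11  42 223] [332.  198.2] [ 0.5702 -0.1506  0.2017] ray [ 0.5696 -0.1503  0.204 ] [-0.994 -0.113]
```

View pics/crop1.png

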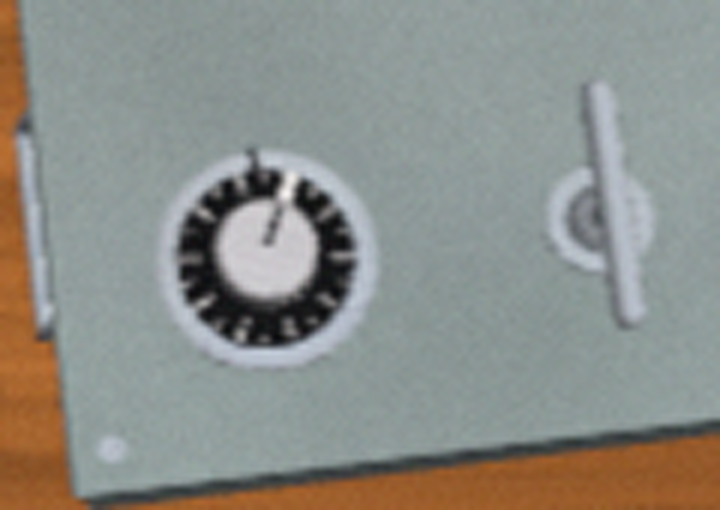

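arm_command([
  [87,28,-25,-10,-6],
  [87,56,-50,-20,-12],
  [87,84,-75,-30,-18],
  [87,112,-100,-40,-24],
  [87,140,-125,-50,-30],
])

```text
time: 0.52
position: [0.3189, -0.4383, 0.2865]
tool_rot: [-2.832, -1.358, 0.001]
ft_force: [-0.1, -1.2, -0.4]
grip_width: 1.0
grip_force: 0.0
```

```bash
cat > to.py <<'E'
import sys
from h import *
s=st(); M=R.from_rotvec(s['tool_rot']).as_matrix()
t=np.array([float(a) for a in sys.argv[1:4]])
print('tool shift mm',((t-s['position'])@M*1000).round(1),'yaw x',np.degrees(np.arctan2(M[1,0],M[0,0])).round(1))
E
python3 to.py 0.553 -0.002 0.28
```

```text
{'time': np.float64(0.517), 'position': array([ 0.319, -0.438,  0.286]), 'tool_rot': array([-2.832e+00, -1.358e+00,  1.000e-03]), 'ft_force': array([-0.074, -1.174, -0.448]), 'grip_width': np.float64(1.0), 'grip_force': np.float64(0.0), 'joint_positions': array([ 1.106,  0.082, -0.227,  1.637,  0.019,  1.426,  0.201])}
[[ 0.626  0.78  -0.001]
 [ 0.78  -0.626  0.001]
 [ 0.    -0.001 -1.   ]]
tool shift mm [486.8 -90.6   6.6] yaw x 51.2
```

arm_command([
  [87,40,-7,0,0],
  [87,80,-15,0,0],
  [87,120,-22,0,0],
  [87,160,-30,0,0],
  [87,200,-37,0,0],
])

```text
time: 0.93
position: [0.416, -0.2595, 0.2864]
tool_rot: [2.836, 1.351, -0.001]
ft_force: [1.6, -1.0, -1.3]
grip_width: 1.001
grip_force: 0.0
```

arm_command([
  [87,40,-7,0,0],
  [87,80,-15,0,0],
  [87,120,-22,0,0],
  [87,160,-30,0,0],
  [87,200,-37,0,0],
])

```text
time: 1.35
position: [0.5132, -0.081, 0.2865]
tool_rot: [2.836, 1.351, -0.001]
ft_force: [1.4, -1.0, -0.5]
grip_width: 1.001
grip_force: 0.0
```

```bash
python3 - <<'E'
from h import *
a=snap('wrist','w1.png'); np.savez('w1.npz',im=a[0],d=a[1],K=a[2],E=a[3])
print(a[3].round(3),[proj(p,a[2],a[3]).round(1) for p in ([.5537,-.002,.186],[.5537,-.002,.158])])
E
python3 to.py 0.554 -0.002 0.25
```

```text
[[ 0.777 -0.608 -0.164  0.559]
 [-0.629 -0.75  -0.202 -0.026]
 [-0.     0.26  -0.966  0.435]
 [ 0.     0.     0.     1.   ]] [array([229.2,  74.9]), array([232. ,  77.2])]
{'time': np.float64(1.4), 'position': array([ 0.517, -0.071,  0.287]), 'tool_rot': array([-2.825, -1.366, -0.009]), 'ft_force': array([ 2.196,  6.32 , -0.562]), 'grip_width': np.float64(0.997), 'grip_force': np.float64(0.0), 'joint_positions': array([ 0.702,  0.055, -0.632,  1.673,  0.027,  1.421, -0.603])}
[[ 0.621  0.784  0.003]
 [ 0.784 -0.621  0.006]
 [ 0.007 -0.001 -1.   ]]
tool shift mm [ 77.1 -13.5  37.2] yaw x 51.6
```

View pics/w1.png

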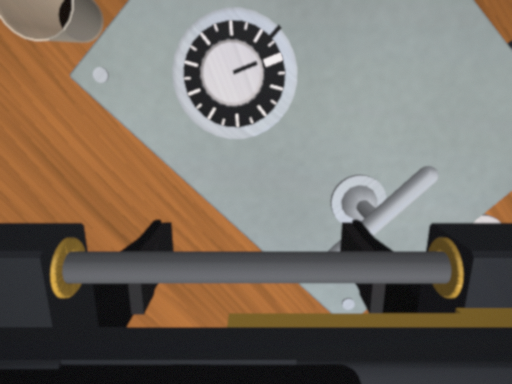

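```bash
cat > dial.py <<'E'
from h import *
def meas(f,C):
    z=np.load(f); im,K,E=z['im'],z['K'],z['E']
    hsv=cv2.cvtColor(im,cv2.COLOR_RGB2HSV)
    v,u=np.mgrid[:384,:512]
    r=np.linalg.inv(K)@np.stack([u.ravel(),v.ravel(),np.ones(u.size)])
    r=E[:3,:3]@r; o=E[:3,3]
    def plane(zz): return (o[:,None]+r*(zz-o[2])/r[2])[:2].T.reshape(384,512,2)
    A=plane(.158); rad=np.linalg.norm(A-C,axis=2)
    blk=(hsv[...,2]<70)&(rad<.050)
    n,l,s,ce=cv2.connectedComponentsWithStats(blk.astype(np.uint8)); i=1+np.argmax(s[1:,4])
    c=max(cv2.findContours((l==i).astype(np.uint8),cv2.RETR_EXTERNAL,2)[0],key=cv2.contourArea)[:,0]
    (cx,cy),cr=cv2.minEnclosingCircle(A[c[:,1],c[:,0]].astype(np.float32))
    D=np.array([cx,cy]); print('disc centre',D.round(4),'r',round(cr,4))
    B=A-D; rr=np.linalg.norm(B,axis=2); an=np.degrees(np.arctan2(B[...,1],B[...,0]))
    w=(rr>.027)&(rr<.038)&(hsv[...,2]>150)
    h,e=np.histogram(an[w],bins=72,range=(-180,180)); sm=np.convolve(np.r_[h[-1],h,h[0]],[1,1,1],'valid')
    a0=e[np.argmax(sm)]+2.5; k=w&(abs((an-a0+180)%360-180)<9)
    ze=a0+np.mean((an[k]-a0+180)%360-180)
    # index black on ring, z ~ .150
    A2=plane(.150)-D; r2=np.linalg.norm(A2,axis=2); an2=np.degrees(np.arctan2(A2[...,1],A2[...,0]))
    q=(r2>.0425)&(r2<.049)&(hsv[...,2]<80)&(abs(an2-6.5)<25)
    print('zero dir',ze.round(2),'index',an2[q].mean().round(2) if q.any() else None,q.sum(),'number',((ze-6.4)/3.6%100).round(2))
    K2=plane(.186)-C; kn=(np.linalg.norm(K2,axis=2)<.026)&(hsv[...,2]>140)
    print('knob',(plane(.186)[kn].mean(0)).round(4))
if __name__=='__main__':
    import sys; meas(sys.argv[1],np.array([.5537,-.002]))
E
python3 dial.py w1.npz
```

```text
disc centre [ 0.5557 -0.0018] r 0.0388
zero dir -17.97 index 6.9 21 number 93.23
knob [ 0.5556 -0.0019]
```

arm_command([
  [87,25,-4,15,0],
  [87,50,-8,30,0],
  [87,72,-12,45,0],
  [87,88,-15,57,0],
  [87,88,-15,60,0],
])

```text
time: 1.82
position: [0.5561, -0.0009, 0.224]
tool_rot: [-2.828, -1.358, 0.003]
ft_force: [-0.5, 0.5, 0.2]
grip_width: 1.0
grip_force: 0.0
```

arm_command([
  [87,0,0,0,0],
  [87,0,0,0,0],
])

```text
time: 1.98
position: [0.5564, -0.0065, 0.2265]
tool_rot: [2.836, 1.35, -0.002]
ft_force: [1.2, -0.7, -0.5]
grip_width: 0.999
grip_force: 0.0
```

```bash
python3 to.py 0.5555 -0.002 0.176
python3 - <<'E'
from h import *
a=snap('wrist','w2.png'); np.savez('w2.npz',im=a[0],d=a[1],K=a[2],E=a[3])
E
python3 dial.py w2.npz
```

```text
{'time': np.float64(1.983), 'position': array([ 0.556, -0.006,  0.227]), 'tool_rot': array([ 2.836e+00,  1.350e+00, -2.000e-03]), 'ft_force': array([ 1.22 , -0.699, -0.509]), 'grip_width': np.float64(0.999), 'grip_force': np.float64(0.0), 'joint_positions': array([ 0.581,  0.183, -0.69 ,  1.681,  0.121,  1.321, -0.813])}
[[ 0.631  0.776 -0.001]
 [ 0.776 -0.631 -0.001]
 [-0.001 -0.    -1.   ]]
tool shift mm [ 2.9 -3.5 50.5] yaw x 50.9
disc centre [0.561  0.0022] r 0.0422
zero dir -122.53 index 1.06 12 number 64.19
knob [ 0.5558 -0.0012]
```

arm_command([
  [87,1,-1,15,0],
  [87,1,-1,30,0],
  [87,1,-1,42,0],
  [87,1,-1,50,0],
  [87,1,-1,50,0],
])

```text
time: 2.45
position: [0.5555, -0.0048, 0.1751]
tool_rot: [-2.836, -1.349, 0.004]
ft_force: [0.0, -0.2, 0.8]
grip_width: 0.998
grip_force: 0.0
```

arm_command([
  [87,0,0,0,0],
  [87,0,0,0,0],
  [87,0,0,0,0],
  [87,0,0,0,0],
])

```text
time: 2.78
position: [0.5571, -0.0037, 0.1773]
tool_rot: [2.835, 1.351, 0.002]
ft_force: [0.6, -0.2, 0.2]
grip_width: 1.001
grip_force: 0.0
```

```bash
python3 to.py 0.5556 -0.002 0.176
```

```text
{'time': np.float64(2.783), 'position': array([ 0.557, -0.004,  0.177]), 'tool_rot': array([2.835e+00, 1.351e+00, 2.000e-03]), 'ft_force': array([ 0.621, -0.163,  0.173]), 'grip_width': np.float64(1.001), 'grip_force': np.float64(0.0), 'joint_positions': array([ 0.569,  0.221, -0.688,  1.745,  0.149,  1.227, -0.839])}
[[ 0.63   0.777  0.001]
 [ 0.777 -0.63  -0.   ]
 [ 0.001  0.001 -1.   ]]
tool shift mm [ 0.4 -2.3  1.3] yaw x 51.0
```

Centred within 2 mm; close on the knob.

arm_command([
  [40,0,-2,1,0],
  [40,0,-2,1,0],
  [40,0,-2,1,0],
  [40,0,-2,1,0],
  [40,0,-2,1,0],
], newtons=25)

```text
time: 3.2
position: [0.5551, -0.0025, 0.1756]
tool_rot: [2.836, 1.351, 0.0]
ft_force: [0.5, 0.1, -0.0]
grip_width: 0.708
grip_force: 0.0
```

arm_command([
  [30,0,0,0,0],
  [30,0,0,0,0],
  [30,0,0,0,0],
])

```text
time: 3.45
position: [0.5547, -0.0022, 0.1755]
tool_rot: [-2.835, -1.351, 0.001]
ft_force: [-0.8, -0.7, 0.6]
grip_width: 0.497
grip_force: 25.0
```

```bash
python3 to.py 0.5556 -0.002 0.176
python3 - <<'E'
from h import *
a=snap('wrist','w3.png'); np.savez('w3.npz',im=a[0],d=a[1],K=a[2],E=a[3])
E
```

```text
{'time': np.float64(3.45), 'position': array([ 0.555, -0.002,  0.176]), 'tool_rot': array([-2.835e+00, -1.351e+00,  1.000e-03]), 'ft_force': array([-0.827, -0.717,  0.589]), 'grip_width': np.float64(0.497), 'grip_force': np.float64(25.003), 'joint_positions': array([ 0.569,  0.219, -0.689,  1.751,  0.147,  1.225, -0.84 ])}
[[ 0.63   0.777 -0.001]
 [ 0.777 -0.63   0.   ]
 [-0.    -0.001 -1.   ]]
tool shift mm [ 0.7  0.6 -0.5] yaw x 51.0
```

View pics/w3.png

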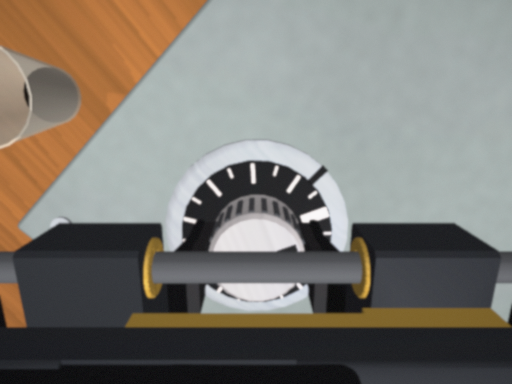

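arm_command([
  [30,0,0,0,-7],
  [30,0,0,0,-14],
  [30,0,0,0,-21],
  [30,0,0,0,-28],
  [30,0,0,0,-35],
])

```text
time: 3.92
position: [0.555, -0.0023, 0.1755]
tool_rot: [-2.292, -2.148, 0.0]
ft_force: [-0.4, -0.9, -0.1]
grip_width: 0.501
grip_force: 25.0
```

arm_command([
  [30,0,0,0,-7],
  [30,0,0,0,-14],
  [30,0,0,0,-21],
  [30,0,0,0,-28],
  [30,0,0,0,-33],
])

```text
time: 4.33
position: [0.5552, -0.0022, 0.1755]
tool_rot: [1.588, 2.711, 0.001]
ft_force: [0.1, 1.2, -0.3]
grip_width: 0.499
grip_force: 25.0
```

arm_command([
  [30,0,0,0,0],
  [30,0,0,0,0],
])

```text
time: 4.5
position: [0.5552, -0.0023, 0.1755]
tool_rot: [1.599, 2.704, 0.001]
ft_force: [0.2, 1.3, -0.0]
grip_width: 0.499
grip_force: 25.0
```

```bash
python3 to.py 0.5556 -0.002 0.176
cat > ticks.py <<'E'
from h import *
import sys
f=sys.argv[1]
a=snap('wrist',f); np.savez(f+'.npz',im=a[0],d=a[1],K=a[2],E=a[3])
im,_,K,E=a; D=np.array([.5552,-.002])
hsv=cv2.cvtColor(im,cv2.COLOR_RGB2HSV)
v,u=np.mgrid[:384,:512]; r=E[:3,:3]@np.linalg.inv(K)@np.stack([u.ravel(),v.ravel(),np.ones(u.size)]); o=E[:3,3]
pl=lambda z:(o[:,None]+r*(z-o[2])/r[2])[:2].T.reshape(384,512,2)-D
B=pl(.158); rr=np.linalg.norm(B,axis=2); an=np.degrees(np.arctan2(B[...,1],B[...,0]))
w=((rr>.026)&(rr<.0375)&(hsv[...,2]>130)&(v<225)).astype(np.uint8)
n,l,s,c=cv2.connectedComponentsWithStats(w)
print('ticks (number if zero is this):')
for i in range(1,n):
    if s[i,4]>15:
        q=an[l==i]; t=np.degrees(np.angle(np.exp(1j*np.radians(q)).mean())); print(s[i,4],c[i].round(0),t.round(1),((t-6.5)/3.6%100).round(2))
A=pl(.152); r2=np.linalg.norm(A,axis=2); q=(r2>.0425)&(r2<.049)&(hsv[...,2]<80)&(v<225); print('index',np.degrees(np.arctan2(A[...,1],A[...,0]))[q].mean(),q.sum())
E
python3 ticks.py w4.png
```

```text
{'time': np.float64(4.5), 'position': array([ 0.555, -0.002,  0.176]), 'tool_rot': array([1.599e+00, 2.704e+00, 1.000e-03]), 'ft_force': array([ 0.242,  1.257, -0.026]), 'grip_width': np.float64(0.499), 'grip_force': np.float64(25.0), 'joint_positions': array([ 0.695,  0.25 , -0.841,  1.747,  0.197,  1.232,  0.307])}
[[-0.482  0.876  0.   ]
 [ 0.876  0.482  0.   ]
 [ 0.     0.001 -1.   ]]
tool shift mm [ 0.1  0.5 -0.5] yaw x 118.8
ticks (number if zero is this):
92 [253. 174.] 120.8 31.74
29 [275. 172.] 102.7 26.73
34 [230. 174.] 139.2 36.86
83 [292. 185.] 84.6 21.7
96 [214. 188.] 157.5 41.94
25 [311. 195.] 66.8 16.76
35 [197. 200.] 175.7 47.0
235 [313. 215.] 49.5 11.95
53 [190. 220.] -165.8 52.14
index nan 0ticks.py:16: RuntimeWarning: Mean of empty slice.
  A=pl(.152); r2=np.linalg.norm(A,axis=2); q=(r2>.0425)&(r2<.049)&(hsv[...,2]<80)&(v<225); print('index',np.degrees(np.arctan2(A[...,1],A[...,0]))[q].mean(),q.sum())
  ret = ret.dtype.type(ret / rcount)
```

View pics/w4.png

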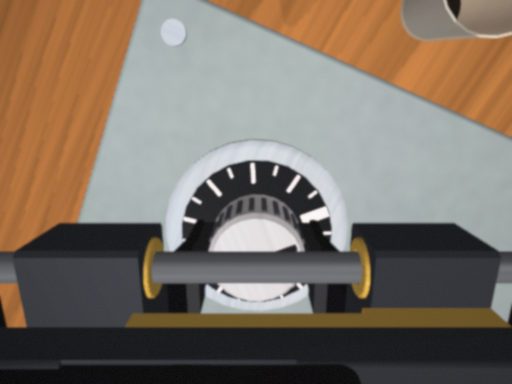

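arm_command([
  [30,0,0,0,-4],
  [30,0,0,0,-8],
  [30,0,0,0,-11],
  [30,0,0,0,-11],
  [30,0,0,0,-11],
])

```text
time: 4.97
position: [0.5553, -0.0022, 0.1755]
tool_rot: [1.332, 2.845, 0.001]
ft_force: [0.6, 1.3, -1.4]
grip_width: 0.501
grip_force: 25.0
```

arm_command([
  [30,0,0,0,0],
  [30,0,0,0,0],
])

```text
time: 5.13
position: [0.5553, -0.0022, 0.1755]
tool_rot: [1.33, 2.846, 0.001]
ft_force: [2.1, 1.4, -1.5]
grip_width: 0.495
grip_force: 25.0
```

```bash
python3 to.py 0.5556 -0.002 0.176; python3 ticks.py w5.png 2>/dev/null
```

```text
{'time': np.float64(5.133), 'position': array([ 0.555, -0.002,  0.176]), 'tool_rot': array([1.330e+00, 2.846e+00, 1.000e-03]), 'ft_force': array([ 2.097,  1.391, -1.455]), 'grip_width': np.float64(0.495), 'grip_force': np.float64(25.0), 'joint_positions': array([ 0.717,  0.257, -0.868,  1.746,  0.207,  1.233,  0.492])}
[[-0.641  0.767  0.001]
 [ 0.767  0.641  0.   ]
 [-0.     0.001 -1.   ]]
tool shift mm [-0.1  0.4 -0.5] yaw x 129.9
ticks (number if zero is this):
93 [253. 174.] 131.9 34.82
31 [275. 172.] 113.7 29.78
33 [230. 174.] 150.3 39.94
86 [292. 185.] 95.6 24.75
94 [215. 188.] 168.6 45.04
28 [311. 195.] 77.6 19.76
35 [197. 200.] -173.0 50.13
235 [313. 215.] 60.3 14.95
51 [190. 220.] -154.6 55.25
index nan 0
```

Dial at about 14.9. Now right 20 divisions (+72°).

arm_command([
  [30,0,0,0,7],
  [30,0,0,0,14],
  [30,0,0,0,21],
  [30,0,0,0,28],
  [30,0,0,0,35],
])

```text
time: 5.6
position: [0.555, -0.0023, 0.1755]
tool_rot: [2.131, 2.309, -0.0]
ft_force: [2.3, 1.5, -1.2]
grip_width: 0.5
grip_force: 25.0
```

arm_command([
  [30,0,0,0,7],
  [30,0,0,0,14],
  [30,0,0,0,21],
  [30,0,0,0,28],
  [30,0,0,0,34],
])

```text
time: 6.02
position: [0.5548, -0.0023, 0.1756]
tool_rot: [-2.712, -1.585, 0.001]
ft_force: [0.9, 1.5, -0.9]
grip_width: 0.502
grip_force: 25.0
```

arm_command([
  [30,0,0,0,2],
  [30,0,0,0,2],
  [30,0,0,0,2],
])

```text
time: 6.27
position: [0.5548, -0.0023, 0.1755]
tool_rot: [-2.734, -1.547, 0.001]
ft_force: [-0.3, 1.9, -0.3]
grip_width: 0.5
grip_force: 25.0
```

```bash
python3 to.py 0.5556 -0.002 0.176; python3 ticks.py w6.png 2>/dev/null
```

```text
{'time': np.float64(6.267), 'position': array([ 0.555, -0.002,  0.176]), 'tool_rot': array([-2.734e+00, -1.547e+00,  1.000e-03]), 'ft_force': array([-0.275,  1.894, -0.319]), 'grip_width': np.float64(0.5), 'grip_force': np.float64(25.0), 'joint_positions': array([ 0.58 ,  0.222, -0.702,  1.75 ,  0.152,  1.225, -0.703])}
[[ 0.515  0.857 -0.001]
 [ 0.857 -0.515 -0.   ]
 [-0.    -0.001 -1.   ]]
tool shift mm [ 0.7  0.6 -0.5] yaw x 59.0
ticks (number if zero is this):
85 [253. 175.] 61.1 15.16
28 [231. 174.] 79.3 20.22
24 [275. 172.] 43.3 10.23
82 [292. 185.] 25.5 5.29
89 [215. 189.] 97.2 25.18
24 [310. 196.] 7.8 0.35
31 [197. 201.] 115.2 30.19
232 [313. 215.] -9.2 95.64
49 [191. 220.] 133.5 35.27
index 5.946428790940815 63
```

arm_command([
  [30,0,0,0,-7],
  [30,0,0,0,-14],
  [30,0,0,0,-21],
  [30,0,0,0,-28],
  [30,0,0,0,-35],
])

```text
time: 6.73
position: [0.555, -0.0023, 0.1755]
tool_rot: [-2.136, -2.304, -0.0]
ft_force: [0.0, 1.5, -1.7]
grip_width: 0.504
grip_force: 25.0
```

arm_command([
  [30,0,0,0,0],
  [30,0,0,0,0],
  [30,0,0,0,0],
])

```text
time: 6.98
position: [0.555, -0.0023, 0.1755]
tool_rot: [-2.146, -2.294, -0.0]
ft_force: [-0.2, 1.1, -0.2]
grip_width: 0.5
grip_force: 25.0
```

```bash
python3 to.py 0.5556 -0.002 0.176; python3 ticks.py w7.png 2>/dev/null
```

```text
{'time': np.float64(6.983), 'position': array([ 0.555, -0.002,  0.176]), 'tool_rot': array([-2.146, -2.294, -0.   ]), 'ft_force': array([-0.21 ,  1.065, -0.2  ]), 'grip_width': np.float64(0.5), 'grip_force': np.float64(25.0), 'joint_positions': array([ 0.644,  0.236, -0.778,  1.748,  0.175,  1.228, -0.113])}
[[-0.066  0.998 -0.   ]
 [ 0.998  0.066  0.   ]
 [ 0.    -0.    -1.   ]]
tool shift mm [ 0.3  0.6 -0.5] yaw x 93.8
ticks (number if zero is this):
86 [253. 175.] 95.7 24.78
27 [275. 172.] 77.8 19.82
30 [230. 174.] 114.0 29.87
81 [292. 185.] 59.9 14.83
95 [215. 189.] 132.2 34.91
22 [310. 195.] 42.2 9.9
32 [197. 200.] 150.4 39.98
234 [312. 215.] 25.0 5.14
52 [190. 220.] 168.8 45.07
index nan 0
```

arm_command([
  [87,0,0,0,0],
  [87,0,0,0,0],
  [87,0,0,0,0],
  [87,0,0,-15,0],
  [87,0,0,-40,0],
])

```text
time: 7.45
position: [0.5531, -0.0033, 0.2134]
tool_rot: [-2.142, -2.293, 0.006]
ft_force: [-0.7, -0.5, 0.3]
grip_width: 0.794
grip_force: 0.0
```

arm_command([
  [87,0,0,-25,-7],
  [87,-10,0,-25,-14],
  [87,-30,0,-25,-21],
  [87,-55,1,-25,-28],
  [87,-80,2,-25,-35],
])

```text
time: 7.87
position: [0.5626, -0.0831, 0.241]
tool_rot: [1.344, 2.839, -0.002]
ft_force: [0.9, 0.1, -0.1]
grip_width: 0.997
grip_force: 0.0
```

```bash
python3 to.py 0.571 -0.1505 0.24; python3 ticks.py w8.png 2>/dev/null | tail -1
```

```text
{'time': np.float64(7.867), 'position': array([ 0.563, -0.083,  0.241]), 'tool_rot': array([ 1.344e+00,  2.839e+00, -2.000e-03]), 'ft_force': array([ 0.888,  0.147, -0.127]), 'grip_width': np.float64(0.997), 'grip_force': np.float64(0.0), 'joint_positions': array([ 0.802,  0.224, -0.807,  1.63 ,  0.167,  1.358,  0.659])}
[[-0.634  0.773  0.   ]
 [ 0.773  0.634 -0.001]
 [-0.001 -0.001 -1.   ]]
tool shift mm [-57.5 -36.2   1.1] yaw x 129.3
index 6.918849776448343 27
```

arm_command([
  [87,-15,-9,0,-7],
  [87,-30,-19,0,-14],
  [87,-43,-28,0,-21],
  [87,-53,-34,0,-28],
  [87,-58,-36,0,-35],
])

```text
time: 8.33
position: [0.5706, -0.1531, 0.2403]
tool_rot: [-0.437, -3.111, 0.003]
ft_force: [1.2, -1.2, -0.5]
grip_width: 0.996
grip_force: 0.0
```

arm_command([
  [87,0,0,0,-7],
  [87,0,0,0,-14],
  [87,0,0,0,-20],
  [87,0,0,0,-22],
  [87,0,0,0,-22],
])

```text
time: 8.75
position: [0.5708, -0.1504, 0.2404]
tool_rot: [0.162, -3.137, 0.001]
ft_force: [0.5, 0.4, 0.3]
grip_width: 0.997
grip_force: 0.0
```

```bash
python3 to.py 0.571 -0.1505 0.192
python3 - <<'E'
from h import *
a=snap('wrist','w9.png'); np.savez('w9.npz',im=a[0],d=a[1],K=a[2],E=a[3])
print([proj(p,a[2],a[3]).round(1) for p in ([.571,-.1505,.204],[.5163,-.1567,.204],[.6257,-.1443,.204],[.5552,-.002,.186])])
E
```

```text
{'time': np.float64(8.75), 'position': array([ 0.571, -0.15 ,  0.24 ]), 'tool_rot': array([ 1.620e-01, -3.137e+00,  1.000e-03]), 'ft_force': array([0.483, 0.377, 0.335]), 'grip_width': np.float64(0.997), 'grip_force': np.float64(0.0), 'joint_positions': array([ 0.963,  0.309, -0.911,  1.575,  0.247,  1.38 ,  1.702])}
[[-0.995 -0.103 -0.   ]
 [-0.103  0.995 -0.   ]
 [ 0.    -0.    -1.   ]]
tool shift mm [-0.2 -0.1 48.4] yaw x -174.1
[array([256.3, 222.7]), array([255.3, 126.8]), array([257.1, 305.6]), array([492.2, 212.1])]
```

View pics/w9.png

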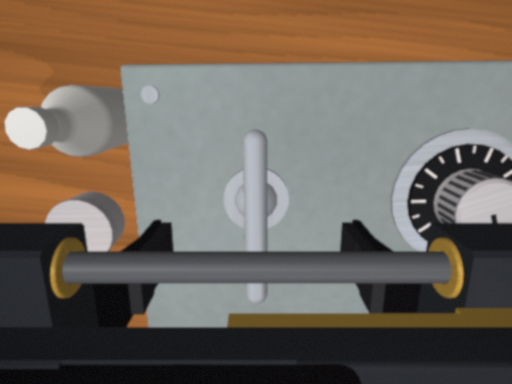

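arm_command([
  [87,0,0,15,0],
  [87,0,0,30,0],
  [60,0,0,42,0],
  [40,0,0,48,0],
  [20,0,0,48,0],
], newtons=40)

```text
time: 9.22
position: [0.57, -0.1499, 0.1909]
tool_rot: [0.162, -3.135, -0.001]
ft_force: [-0.3, -0.3, 0.6]
grip_width: 0.854
grip_force: 0.0
```

arm_command([
  [5,0,0,0,0],
  [5,0,0,0,0],
  [5,0,0,0,0],
  [5,0,0,0,0],
  [5,0,0,0,0],
])

```text
time: 9.63
position: [0.5713, -0.1499, 0.1931]
tool_rot: [-0.163, 3.137, -0.001]
ft_force: [0.2, 0.3, 0.7]
grip_width: 0.479
grip_force: 0.0
```

arm_command([
  [5,0,0,0,0],
  [5,0,0,0,0],
  [5,0,0,0,0],
])

```text
time: 9.88
position: [0.5711, -0.1499, 0.1926]
tool_rot: [-0.163, 3.137, -0.0]
ft_force: [0.0, -0.1, 0.9]
grip_width: 0.25
grip_force: 0.0
```

arm_command([
  [5,0,0,0,0],
  [5,0,0,0,0],
  [5,0,0,0,0],
])

```text
time: 10.13
position: [0.5712, -0.1509, 0.1926]
tool_rot: [-0.162, 3.137, -0.002]
ft_force: [1.5, -4.0, -0.5]
grip_width: 0.149
grip_force: 40.0
```

arm_command([
  [5,0,0,0,7],
  [5,0,0,0,14],
  [5,0,0,0,21],
  [5,0,0,0,28],
  [5,0,0,0,35],
])

```text
time: 10.55
position: [0.5712, -0.1504, 0.1926]
tool_rot: [0.797, 3.038, -0.001]
ft_force: [0.7, -2.1, -0.5]
grip_width: 0.145
grip_force: 40.0
```

Past the 0.2 rad block with low force: the combination is good. Continue to 83°.

arm_command([
  [5,0,0,0,7],
  [5,0,0,0,14],
  [5,0,0,0,21],
  [5,0,0,0,28],
  [5,0,0,0,35],
])

```text
time: 10.97
position: [0.5716, -0.1501, 0.1926]
tool_rot: [1.673, 2.658, 0.001]
ft_force: [1.3, -1.4, -1.1]
grip_width: 0.146
grip_force: 40.0
```

arm_command([
  [5,0,0,0,6],
  [5,0,0,0,12],
  [5,0,0,0,13],
  [5,0,0,0,13],
  [5,0,0,0,13],
])

```text
time: 11.38
position: [0.5717, -0.1501, 0.1926]
tool_rot: [1.953, 2.459, 0.001]
ft_force: [3.9, -1.4, -2.0]
grip_width: 0.146
grip_force: 40.0
```

```bash
python3 to.py 0.571 -0.1505 0.192; python3 -c "
from h import *
print(get_state()['torque'])"
```

```text
{'time': np.float64(11.383), 'position': array([ 0.572, -0.15 ,  0.193]), 'tool_rot': array([1.953e+00, 2.459e+00, 1.000e-03]), 'ft_force': array([ 3.919, -1.379, -2.025]), 'grip_width': np.float64(0.146), 'grip_force': np.float64(40.005), 'joint_positions': array([ 0.778,  0.286, -0.672,  1.645,  0.185,  1.274,  0.301])}
[[-0.227  0.974  0.002]
 [ 0.974  0.227 -0.   ]
 [-0.001  0.001 -1.   ]]
tool shift mm [-0.3 -0.8  0.6] yaw x 103.1
[-0.48012338 -1.01601643  0.07957158]
```

arm_command([
  [45,0,0,0,0],
  [45,0,0,0,0],
  [45,0,0,0,0],
  [45,15,0,0,0],
  [45,30,0,0,0],
], newtons=20)

```text
time: 11.8
position: [0.5636, -0.1198, 0.1923]
tool_rot: [-1.957, -2.455, -0.0]
ft_force: [0.0, 0.0, 0.2]
grip_width: 0.44
grip_force: 0.0
```

arm_command([
  [5,0,0,0,0],
  [5,0,0,0,0],
  [5,0,0,0,0],
  [5,0,0,0,0],
  [5,0,0,0,0],
])

```text
time: 12.22
position: [0.5643, -0.1213, 0.1925]
tool_rot: [1.958, 2.457, -0.0]
ft_force: [0.5, -0.4, -1.2]
grip_width: 0.223
grip_force: 0.0
```

arm_command([
  [5,0,0,0,0],
  [5,0,0,0,0],
])

```text
time: 12.38
position: [0.5646, -0.1212, 0.1925]
tool_rot: [1.957, 2.457, 0.0]
ft_force: [0.2, -0.8, -1.1]
grip_width: 0.152
grip_force: 20.0
```

```bash
python3 to.py 0.571 -0.1505 0.192
```

```text
{'time': np.float64(12.383), 'position': array([ 0.565, -0.121,  0.192]), 'tool_rot': array([1.957, 2.457, 0.   ]), 'ft_force': array([ 0.217, -0.846, -1.079]), 'grip_width': np.float64(0.152), 'grip_force': np.float64(19.999), 'joint_positions': array([ 0.758,  0.258, -0.689,  1.677,  0.171,  1.268,  0.26 ])}
[[-0.224  0.975  0.001]
 [ 0.975  0.224 -0.   ]
 [-0.     0.    -1.   ]]
tool shift mm [-30.   -0.3   0.5] yaw x 102.9
```

arm_command([
  [5,0,3,-8,0],
  [5,-1,7,-17,0],
  [5,-1,11,-25,0],
  [5,-2,16,-33,0],
  [5,-2,21,-41,0],
])

```text
time: 12.8
position: [0.5844, -0.1189, 0.234]
tool_rot: [-1.957, -2.455, 0.005]
ft_force: [-2.1, -3.2, -5.5]
grip_width: 0.153
grip_force: 20.0
```

```bash
python3 to.py 0.571 -0.1505 0.192
```

```text
{'time': np.float64(12.8), 'position': array([ 0.584, -0.119,  0.234]), 'tool_rot': array([-1.957, -2.455,  0.005]), 'ft_force': array([-2.122, -3.18 , -5.482]), 'grip_width': np.float64(0.153), 'grip_force': np.float64(19.995), 'joint_positions': array([ 0.732,  0.278, -0.692,  1.572,  0.181,  1.36 ,  0.246])}
[[-0.223  0.975 -0.003]
 [ 0.975  0.223 -0.001]
 [-0.    -0.004 -1.   ]]
tool shift mm [-27.8 -20.   42.1] yaw x 102.9
```

arm_command([
  [5,-1,5,-7,0],
  [5,-1,11,-15,0],
  [5,-2,17,-22,0],
  [5,-3,23,-28,0],
  [5,-3,30,-35,0],
])

```text
time: 13.22
position: [0.6136, -0.1155, 0.2693]
tool_rot: [-1.957, -2.454, 0.007]
ft_force: [-6.4, -5.5, -2.0]
grip_width: 0.151
grip_force: 20.0
```

arm_command([
  [5,-1,7,-6,0],
  [5,-2,14,-12,0],
  [5,-3,22,-17,0],
  [5,-3,30,-22,0],
  [5,-4,38,-26,0],
])

```text
time: 13.63
position: [0.6518, -0.1112, 0.2971]
tool_rot: [-1.959, -2.455, 0.007]
ft_force: [-10.5, -3.7, 8.0]
grip_width: 0.152
grip_force: 20.0
```

```bash
python3 to.py 0.564 -0.121 0.192
```

```text
{'time': np.float64(13.633), 'position': array([ 0.652, -0.111,  0.297]), 'tool_rot': array([-1.959, -2.455,  0.007]), 'ft_force': array([-10.474,  -3.696,   7.984]), 'grip_width': np.float64(0.152), 'grip_force': np.float64(20.005), 'joint_positions': array([ 0.618,  0.403, -0.685,  1.302,  0.254,  1.525,  0.185])}
[[-0.222  0.975 -0.003]
 [ 0.975  0.222 -0.003]
 [-0.002 -0.004 -1.   ]]
tool shift mm [ 10.2 -87.4 105.4] yaw x 102.8
```

arm_command([
  [5,-1,7,-6,0],
  [5,-2,14,-9,0],
  [5,-3,22,-12,0],
  [5,-3,22,-13,0],
  [5,-3,22,-13,0],
])

```text
time: 14.05
position: [0.6763, -0.1084, 0.3088]
tool_rot: [1.957, 2.454, 0.001]
ft_force: [1.1, -3.9, 0.5]
grip_width: 0.153
grip_force: 20.0
```

```bash
python3 to.py 0.564 -0.121 0.192; python3 -c "
from h import *
snap('scene','scene2.png')"
```

```text
{'time': np.float64(14.05), 'position': array([ 0.676, -0.108,  0.309]), 'tool_rot': array([1.957e+00, 2.454e+00, 1.000e-03]), 'ft_force': array([ 1.14 , -3.89 ,  0.467]), 'grip_width': np.float64(0.153), 'grip_force': np.float64(20.023), 'joint_positions': array([ 0.577,  0.451, -0.679,  1.218,  0.279,  1.56 ,  0.172])}
[[-0.223  0.975  0.003]
 [ 0.975  0.223 -0.001]
 [-0.002  0.002 -1.   ]]
tool shift mm [  13.  -112.5  116.5] yaw x 102.9
```

View pics/scene2.png

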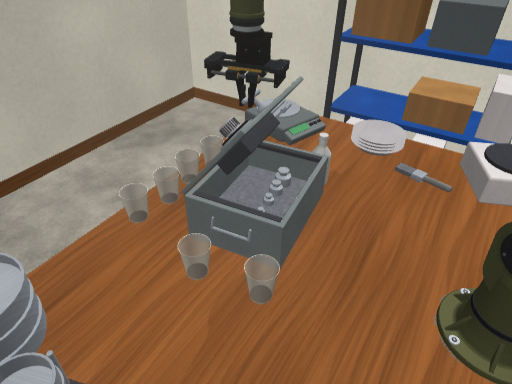

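The scene view shows the lid standing about 50° open (edge near pixel (300,80)) with the box interior visible; cups and bottle undisturbed. Release with a small opening and lift clear.

arm_command([
  [36,0,0,0,0],
  [36,0,0,0,0],
  [36,0,0,0,0],
  [36,0,0,0,0],
  [36,0,0,0,0],
])

```text
time: 14.52
position: [0.6751, -0.1064, 0.3076]
tool_rot: [-1.955, -2.459, -0.001]
ft_force: [0.7, -0.9, -0.5]
grip_width: 0.39
grip_force: 0.0
```

arm_command([
  [36,0,0,-10,0],
  [36,0,0,-25,0],
  [36,0,0,-45,0],
  [36,0,0,-70,0],
  [36,0,0,-100,0],
])

```text
time: 14.93
position: [0.6746, -0.1073, 0.4081]
tool_rot: [-1.955, -2.457, 0.001]
ft_force: [0.6, -0.3, -0.2]
grip_width: 0.413
grip_force: 0.0
```

arm_command([
  [36,0,0,-20,0],
  [36,0,0,-40,0],
  [36,0,0,-40,0],
  [36,0,0,-40,0],
  [36,0,0,-40,0],
])

```text
time: 15.35
position: [0.6751, -0.1072, 0.447]
tool_rot: [-1.956, -2.458, 0.001]
ft_force: [-0.6, 0.5, -0.6]
grip_width: 0.412
grip_force: 0.0
```

```bash
python3 to.py 0.564 -0.121 0.192; python3 -c "
from h import *
im,d,K,E=snap('top','top3.png')
v,u=np.mgrid[:384,:512]
P=np.stack([(u-K[0,2])/K[0,0]*d,(v-K[1,2])/K[1,1]*d,d],-1)@E[:3,:3].T+E[:3,3]
C=np.array([.594+.02,-.0675]);ex=np.array([.9936,.1132]);ey=np.array([-.1132,.9936])
D=np.array([.5552,-.002])
q=P[...,:2]-D; bx=q@ex-.04; by=q@ey+.072
for lo,hi in ((.02,.05),(.1,.14)):
  m=(by>lo)&(by<hi)&(bx>-.05)&(bx<.14)&(P[...,2]>.155)
  if m.sum()>20: print(m.sum(),np.degrees(np.arctan2(*(-np.polyfit(bx[m],P[...,2][m],1)[:1],1))),P[...,2][m].max())
snap('scene','scene3.png')"
```

```text
{'time': np.float64(15.35), 'position': array([ 0.675, -0.107,  0.447]), 'tool_rot': array([-1.956e+00, -2.458e+00,  1.000e-03]), 'ft_force': array([-0.595,  0.492, -0.558]), 'grip_width': np.float64(0.412), 'grip_force': np.float64(0.0), 'joint_positions': array([ 0.497,  0.475, -0.676,  0.902,  0.302,  1.846,  0.188])}
[[-0.225  0.974 -0.001]
 [ 0.974  0.225  0.   ]
 [ 0.    -0.001 -1.   ]]
tool shift mm [  11.4 -111.2  255.1] yaw x 103.0
599 [47.34955416] 0.349384389367434
809 [48.14700023] 0.3503036268369817
```

View pics/scene3.png

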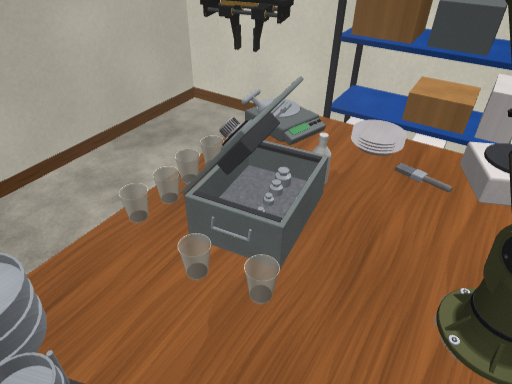

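View pics/top3.png

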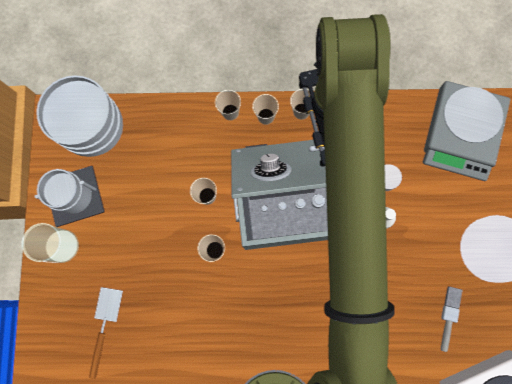

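The two pictures show the lid staying open at about 48° (0.83 rad), the T-handle bar still across the box near (268,100) in the scene view, and the cups, bottle and tin in place. The gripper is clear of everything.

```bash
python3 -c "
from bench import *
print(close_job())"
```

```text
the job is handed in; nothing more can be done
None
```

The strongbox is open and the job is handed in at about 15 s of the 51 s: I dialled 15–95–5, turned the T-handle to about 1.44 rad, and left the lid standing by itself at about 0.83 rad, with the cups, bottle and tin looking undisturbed in the last pictures (no verdict was returned).

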